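# Hold the tool box's spring lock open with its key

### The job

Slide the orange-headed key out through the open front of its slotted rack, push it all the way home into the lock on top of the green steel box (the pins are sticky, so wiggle it past them), and only then turn it a full quarter turn clockwise, seen from above, until it stops. The lock springs back by itself, so keep hold of the key and finish while still holding it fully turned; leave the chisel and the nail cup where they are.

Things in the scene. Friction and masses are not known exactly. Their poses are not given: they have to be found in the camera images.
- key: Loose steel key, 80 g, upright in the rack. Origin on its axis at the underside of the lower collar; z up to the head. Heights from the origin: blade -30 to 0; lower collar (24 mm across) 0 to 4; neck (8 across) 4 to 14; upper collar (24 across) 14 to 18; shank (8 across) to 29; head 29 to 63 mm. Half a turn about z changes nothing.
- key_head (a point): Centre of the key's solid orange head, 46 mm above the key's origin: 34 mm wide along the key's x, 10 mm thick along its y, 34 mm high. Grip it here from above, fingers on its +y and -y faces; axes as the key's.
- key_tip (a point): Tip of the key's blade, 30 mm below the key's origin. The blade is 18 mm wide along the key's x and 5 mm thick along its y; its last 9 mm taper evenly to 8 x 2 mm.
- key_rack: Fixed key rack of pale wood, 100 x 90 mm, 70 mm high; origin under its centre on the bench; -x is its open front. Steel shelf 64 to 70 mm above the bench, over x = -45 to +45 mm, with a slot 11 mm wide along y = 0 from the front edge to x = +15 mm. Wooden cheeks under the shelf at y = +-31 to +-41 mm, base 12 mm high.
- rack_seat (a point): Where the key's axis stands at the start (within about 3 mm), level with the shelf's top; axes as the rack's. The key hangs by its neck in the slot, upper collar on the shelf, lower collar 4 mm beneath it, so it cannot be lifted out there.
- rack_mouth (a point): Open front end of the slot, at the shelf's top and front edge, 55 mm from rack_seat; axes as the rack's. Draw the key level along the rack's -x until its 24 mm collars are past this edge (about 70 mm in all), then lift.
- lock_box: Fixed green steel box, 120 x 110 mm, 55 mm high, with a dark lock case (60 x 52 mm, 13 mm high) on its lid; origin under its centre on the bench, lock cylinder on its z axis. A steel bolt runs from the case to a staple at its -x edge and draws back as the plug turns.
- keyway (a point): Centre of the face of the brass lock plug (31 mm across, 70 mm above the bench, 2 mm above the lock case); turns with the plug. z up, x along the keyway, a slot 21 mm (x) by 7.5 mm (y), 34 mm deep. Two sticky spring pins poke 5 mm or less into it from its x ends, 12 and 21 mm down. The key is home when its lower collar lies on the face (key origin at this point).
- plug (a joint): Turn of the lock plug, rad: 0 as found, grows clockwise seen from above, stops at 1.57. A spring turns it back (0.06 N m at 0, 0.14 at the stop). The key has about 0.15 rad of play in the keyway, so turn it a little over a quarter. Pushing the blade past the pins takes about 10 to 20 N straight down, less when twisting a few degrees to and fro.
- chisel_1: Bystander: loose chisel with a wooden handle, 57 x 246 x 35 mm, lying at the left front.
- nail_cup: Bystander: loose pale cup of nails, 70 mm across, 62 mm high, at the back.

How it is judged:
By the outcome, as a careful person would: the job done as asked, in the order asked, and still so for the second after the job is handed in, while the arm keeps its last pose, push and grip.
It also fails if it takes over 51 s, if anything falls off the work surface, if the arm or the gripper's body presses on something with over 40 N, if the wrist force passes 120 N, or if a joint passes its speed limit or range.

### The arm

A 7-joint arm with a two-finger parallel gripper is mounted at the origin on a cart in front of the work surface, level with it; the furniture and walls round the work are solid. World frame = base frame: x ahead of the robot, y to its left, z up, the work surface at z = 0. Lengths are in m, angles in rad, forces in N, time in s.
With the tool pointing down it reaches from about 0.4 to 0.85 m from the base axis. Payload 4.5 kg.
Tool frame: the origin (TCP) lies at the very end of the fingers, on their centre line; the grasp point (between the pads) lies 19 mm behind it (r.grip_depth is the distance from the TCP to the grasp point, in m); z points along the fingers, x is the direction in which the jaws open and shut, and the axes are right-handed (so a half turn about z gives the same grasp; the last joint's range is limited). The gripper opens to 88 mm and grips with 3 to 60 N. Pads are 18 mm wide; open, the fingers measure 123 mm over their backs; the gripper's body (75 mm by 187 mm) begins 45 mm behind the grasp point.
Start: joints at [1.177, 0.689, -0.195, 1.565, 0.157, 0.902, -0.215], TCP at [0.259, -0.569, 0.239] pointing down, gripper open.
Joint ranges: [-3.01, 3.01], [-0.46, 2.08], [-1.47, 1.51], [0.13, 2.56], [-1, 4.14], [0.04, 2.09], [-2.66, 2.66]. Speed limits (rad/s): [2.57, 2.57, 3.14, 3.14, 3.14, 3.14, 3.14].

### API

Orientations are given as a unit quaternion [x, y, z, w].
In Python, from plant import r gives the robot as it stands. The module is installed in compiled form; this text tells all that it offers.
- The arm moves only by the shell command python3 -m jog 'ROWS' [FORCE]. ROWS is JSON, a list of rows, each a list of 5 numbers: the shift along the tool's x, y, z in units of 1 m (1.0 is 1 m), then the turn about the tool's z in units of 360 degrees (1.0 is 360 degrees), then the closure, from 0 (fully open) to 1 (shut). In form: [[dx, dy, dz, yaw, fingers], ...]. A call has 1 to 20 rows; each row shifts and turns the commanded pose from where the row before left it, along the tool's axes as they then stand; what a row does not reach is not made up. A row lasts 1/10 s, in which the tool goes at most 50 mm and 8.59 degrees, less where a joint would pass 70% of its speed; a pose out of reach is approached as far as the arm can. A call with a number of a shift or a turn outside -1 to 1 is refused whole. A call with a gripper value outside its range is refused whole. The fingers move at their own pace and stop on an object; FORCE is the grip in N (left out, the last holds). Time passes only in rows, so rows that do not move let the fingers close. It gives the time, the measured TCP pose, the force and the opening at its end, in the units of the state.
- r.get_state(): the state, without advancing time (a new reading comes with each control period).
- r.snapshot(name): name is "scene" or "side" or "wrist"; returns the picture (384x512x3 uint8, red, green, blue); there is no depth.
- r.get_calibration(name): a dict with "mtx" (3x3 intrinsics, pixels), "dist" ([k1, k2, p1, p2, k3] as OpenCV has them; the pictures are not rectified), "R" (3x3) and "t" (3): a world point X has camera coordinates R X + t. Camera axes: x right, y down, z forward; pixel columns grow to the right and rows downward; lengths in m; the calibration is good to about 2 mm. A picture is of the moment at which its call begins: read the wrist's pose just before it. get_calibration takes no time and is no camera call; for the wrist camera it gives the pose at the moment of the call.
- r.finish_job(): hands the job in, once; it reports no verdict.
Trained networks look in the newest picture that a camera, given by its name, has taken for a name from the list of things; names that differ only in an ending like _2 or _b are one class to them, and where a whole thing is asked for, a point or a joint stands for the part that bears it (a point fixed in the world has none). Each returns a list of dicts, best first, with "score" (0 to 1); they miss things now and then, are a little off and sometimes report something else, mostly with a low value. They report only what shows in the picture. A call takes as long as a camera call.
- r.cut_out(thing, camera): "pixels" (384x512 bool, what is visible of it) and "rect" ([left, top, right, bottom] in pixels, round what is visible of it).
The state is a dict: "clock": time; "q": joint angles; "qd": joint speeds; "joint_torque": joint torques, N m; "tool_pos": TCP position; "eef_rot": TCP orientation; "contact_force": force on the tool from outside, world axes, zero at the start; "moment": the same for the moment, N m; "opening": opening from 0.0 (shut) to 1.0 (fully open).
Only numpy, scipy, OpenCV 4.12 (cv2) and the standard library are available. Lean on these libraries where they do the work, as an engineer would, in place of code of your own. Each camera call takes 0.05 s, during which the arm holds its last target.

## Working session

There is one attempt and no reset: what is moved stays moved. The work goes in short steps, Python scripts to look and compute and a shell command to move; the robot and the scene stay as the last step left them, time stands still between calls to the robot, and variables do not carry over. Pictures are saved under pics/ and viewed, and the job is handed in when it is done.

```bash
ls; mkdir -p pics; python3 - <<'E'
from plant import r
import cv2,numpy as np
s=r.get_state();print(s)
for n in ["scene","side","wrist"]:
    im=r.snapshot(n);cv2.imwrite(f"pics/{n}0.png",im[:,:,::-1])
    c=r.get_calibration(n);print(n,c)
    for t in ["key","key_rack","lock_box","key_head","plug"]:
        for d in r.cut_out(t,n)[:2]: print(t,round(d["score"],2),d["rect"])
print(r.get_state()["clock"])
E
```

```text
pics
{'clock': 0.0, 'q': array([ 1.17680054,  0.69002176, -0.19452498,  1.56634547,  0.15728664,
        0.90251121, -0.21506924]), 'qd': array([ 0.00050235, -0.00051328,  0.00023802,  0.00082064,  0.00088161,
        0.00067618,  0.00079618]), 'joint_torque': array([-1.21150390e-05, -5.27553713e+01, -1.26689471e+00, -1.53423500e+01,
       -5.26853395e-02,  6.56865654e-03,  1.35418240e-04]), 'tool_pos': array([ 0.2589864 , -0.56810734,  0.23788636]), 'eef_rot': array([ 8.41121307e-01, -5.40845680e-01, -8.27162004e-04, -4.61639731e-04]), 'contact_force': array([-0.6216143 , -0.77716492,  0.88085525]), 'moment': array([0.01522023, 0.00647237, 0.07300023]), 'opening': 1.0013817368976239}
scene {'mtx': array([[404.22083881,   0.        , 258.70847643],
       [  0.        , 404.22083881, 191.67716037],
       [  0.        ,   0.        ,   1.        ]]), 'dist': array([-0.04334818,  0.        ,  0.        ,  0.        ,  0.        ]), 'R': array([[-0.80175453, -0.59728901, -0.020869  ],
       [-0.32524712,  0.46534892, -0.82320392],
       [ 0.50140203, -0.65321989, -0.56736213]]), 't'
[... 827 characters left out ...]
ey_rack 0.47 [289.8, 138.9, 299.7, 146.9]
lock_box 0.85 [266.9, 131.1, 322.2, 178.8]
key_head 0.51 [262.6, 206.4, 276.2, 224.8]
plug 0.38 [288.7, 143.0, 302.8, 149.1]
plug 0.33 [258.1, 202.6, 274.8, 227.6]
wrist {'mtx': array([[301.32611509,   0.        , 256.70875388],
       [  0.        , 301.32611509, 189.88381015],
       [  0.        ,   0.        ,   1.        ]]), 'dist': array([-0.08223052,  0.        ,  0.        ,  0.        ,  0.        ]), 'R': array([[ 4.13723299e-01, -9.10402590e-01, -3.95594222e-04],
       [-8.67801870e-01, -3.94495121e-01,  3.02148166e-01],
       [-2.75232533e-01, -1.24662438e-01, -9.53260893e-01]]), 't': array([-0.62468102, -0.04111717,  0.39130837])}
0.9
```

```bash
python3 - <<'E'
import cv2
a=cv2.imread("pics/scene0.png");b=cv2.imread("pics/side0.png")
c=cv2.resize(a[140:280,200:350],None,fx=4,fy=4,interpolation=2);cv2.imwrite("pics/s0z.png",c)
c=cv2.resize(b[110:270,220:350],None,fx=3.6,fy=3.6,interpolation=2);cv2.imwrite("pics/d0z.png",c)
E
```

```text
(no output)
```

View pics/scene0.png

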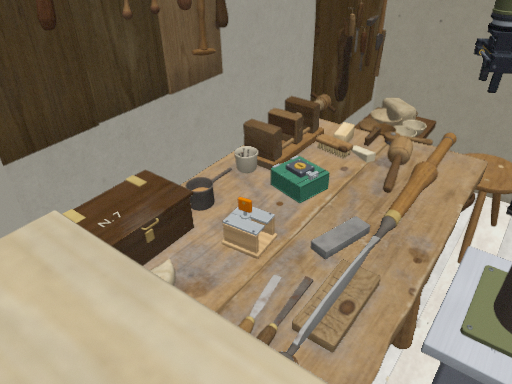

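View pics/s0z.png

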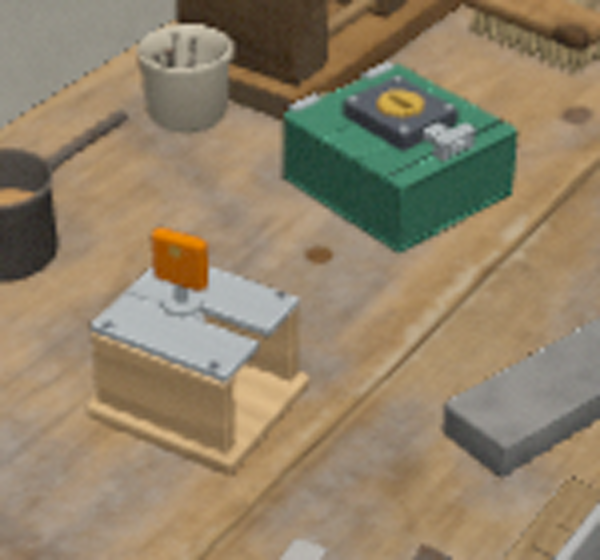

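View pics/d0z.png

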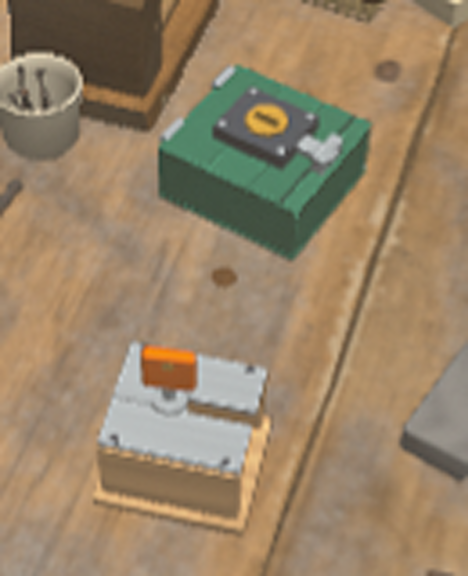

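View pics/wrist0.png

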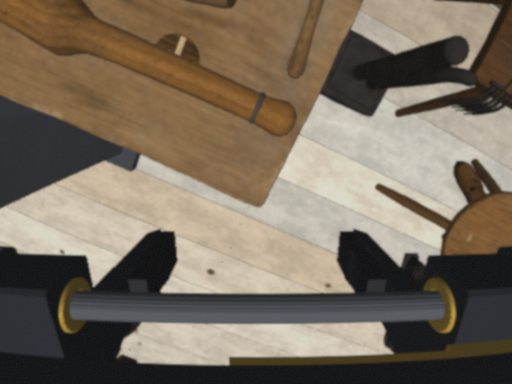

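```bash
cat > h.py <<'E'
import numpy as np,cv2
from scipy.optimize import least_squares
from scipy.spatial.transform import Rotation as Ro
def proj(c,X):
    X=np.atleast_2d(np.asarray(X,float))
    rv,_=cv2.Rodrigues(np.asarray(c["R"]))
    return cv2.projectPoints(X,rv,np.asarray(c["t"]),c["mtx"],np.asarray(c["dist"]))[0][:,0]
def place(p,P):
    P=np.atleast_2d(P);c,s=np.cos(p[2]),np.sin(p[2])
    return np.c_[p[0]+c*P[:,0]-s*P[:,1],p[1]+s*P[:,0]+c*P[:,1],P[:,2]]
def fit(obs,p0,loss="soft_l1"):
    # obs list of (cal, P[n,3], uv[n,2])
    f=lambda p:np.concatenate([(proj(c,place(p,P))-uv).ravel() for c,P,uv in obs])
    s=least_squares(f,p0,loss=loss,x_scale=[.1,.1,.5]);return s.x,f(s.x)
def ray(c,uv):
    n=cv2.undistortPoints(np.array([[uv]],float),c["mtx"],np.asarray(c["dist"]))[0,0]
    R=np.asarray(c["R"]);return -R.T@c["t"],R.T@np.array([n[0],n[1],1])
def atz(c,uv,z):
    o,d=ray(c,uv);return o+d*(z-o[2])/d[2]
E
cat > a.py <<'E'
from h import *
from plant import r
S=r.get_calibration("scene");D=r.get_calibration("side")
zs=lambda L:np.array(L,float)/4+[200,140]-0.375
zd=lambda L:np.array(L,float)/3.6+[220,110]-0.36
mm=1e-3
w=41
B=np.array([[-60,-55,55],[-60,55,55],[60,55,55],[60,-55,55],[0,0,70]])*mm
bs=zs([[517,128],[402,187],[283,115],[385,62],[400,101]])
bd=zd([[370,122],[297,205],[160,143],[237,67],[267,120]])
K=np.array([[45,w,70],[-45,w,70],[-45,-w,70],[45,-w,70],[-50,45,0]])*mm
ks=zs([[92,327],[232,378],[298,297],[155,268],[232,470]])
kd=zd([[100,447],[243,468],[267,372],[133,343],[243,528]])
for nm,P,a,b in (("box",B,bs,bd),("rack",K,ks,kd)):
    p0=[*atz(S,a[0],.06)[:2],0]
    best=None
    for y in (-1,0,1,2,3): 
        x,e=fit([(S,P,a),(D,P,b)],[p0[0],p0[1],y])
        if best is None or np.abs(e).sum()<np.abs(best[1]).sum(): best=(x,e)
    print(nm,best[0],np.degrees(best[0][2]),best[1].round(1))
for c in (S,D): print(-np.asarray(c["R"]).T@c["t"])
# head
A=[]
o1,d1=ray(S,zs([[180,260]])[0]);o2,d2=ray(D,zd([[169,369]])[0])
M=np.c_[d1,-d2];t=np.linalg.lstsq(M,o2-o1,rcond=None)[0];print(o1+d1*t[0],o2+d2*t[1])
E
python3 a.py
```

```text
box [ 0.60007621 -0.13879183 -0.24332506] -13.941499134082749 [ 0.8 -0.2  0.5 -0.2 -0.1 -0.3  3.1 -0.   0.3  0.1  0.1  0.1 -0.2  2.
 -1.2  1.2 -0.8 -0.8 -0.7 -0. ]
rack [0.57239901 0.12356147 0.12981014] 7.437573380907822 [-0.2  0.3 -0.3 -0.2  0.8 -0.6  3.  -4.1  1.5  2.4 -0.9 -0.1 -0.3  1.3
 -0.5 -1.7 -1.5 -0.1  0.5  2.9]
[0.11440327 0.68152305 0.63723029]
[0.40118117 0.61488142 0.80605591]
[0.58225466 0.12479237 0.10258338] [0.58136777 0.12318565 0.10348039]
```

```bash
python3 -m jog '[[-0.0257,-0.0416,0,0,0],[-0.0257,-0.0416,0,0,0],[-0.0257,-0.0416,0,0,0],[-0.0257,-0.0416,0,0,0],[-0.0257,-0.0416,0,0,0],[-0.0257,-0.0416,0,0,0],[-0.0257,-0.0416,0,0,0],[-0.0257,-0.0416,0,0,0],[-0.0257,-0.0416,0,0,0],[-0.0257,-0.0416,0,0,0],[-0.0257,-0.0416,0,0,0],[-0.0257,-0.0416,0,0,0],[-0.0257,-0.0416,0,0,0],[-0.0257,-0.0416,0,0,0]]' 
python3 -c "
from plant import r
print(r.get_state()['q'])"
```

```text
clock: 2.3
tool_pos: [0.6409, 0.0022, 0.2389]
eef_rot: [0.841, -0.541, 0.0, 0.0]
contact_force: [0.9, -2.0, 0.4]
opening: 1.002
[-0.01133882  0.70778635 -0.11887071  1.51622382  0.09716881  0.92306455
 -1.30334154]
```

```bash
python3 -m jog '[[0,0,0,-0.0238,0],[0,0,0,-0.0238,0],[0,0,0,-0.0238,0],[0,0,0,-0.0238,0],[0,0,0,-0.0238,0],[0,0,0,-0.0238,0],[0,0,0,-0.0238,0],[0,0,0,-0.0238,0],[0,0,0,-0.0238,0],[0,0,0,-0.0238,0],[0,0,0,-0.0238,0],[0,0,0,-0.0238,0],[0,0,0,-0.0238,0],[0,0,0,-0.0238,0],[0,0,0,-0.0238,0],[0,0,0,-0.0238,0],[0,0,0,-0.0238,0],[0,0,0,-0.0238,0],[0,0,0,-0.0238,0],[0,0,0,0,0]]' 
python3 - <<'E'
from plant import r
import cv2,pickle
print(r.get_state()['q'])
c=r.get_calibration("wrist");im=r.snapshot("wrist");cv2.imwrite("pics/w1.png",im[:,:,::-1]);pickle.dump(c,open("w1.pkl","wb"))
E
```

```text
clock: 4.3
tool_pos: [0.6399, -0.0001, 0.2384]
eef_rot: [0.661, 0.751, -0.0, -0.0]
contact_force: [-0.1, 0.1, -0.1]
opening: 1.002
[ 0.36943764  0.83761724 -0.8886129   1.49668404  0.68714704  1.1401465
  1.0480924 ]
```

View pics/w1.png

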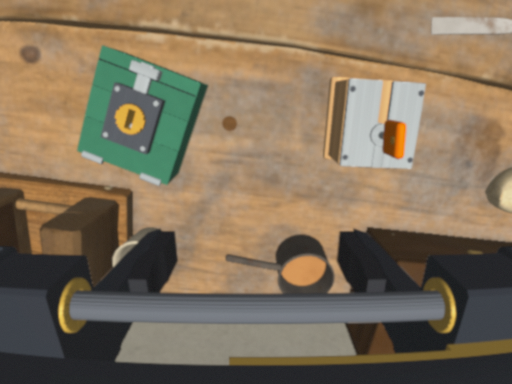

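```bash
python3 - <<'E'
import cv2
a=cv2.imread("pics/w1.png")
cv2.imwrite("pics/w1b.png",cv2.resize(a[40:190,70:215],None,fx=4,fy=4,interpolation=2))
cv2.imwrite("pics/w1r.png",cv2.resize(a[65:175,315:435],None,fx=5,fy=5,interpolation=2))
E
```

```text
(no output)
```

View pics/w1b.png

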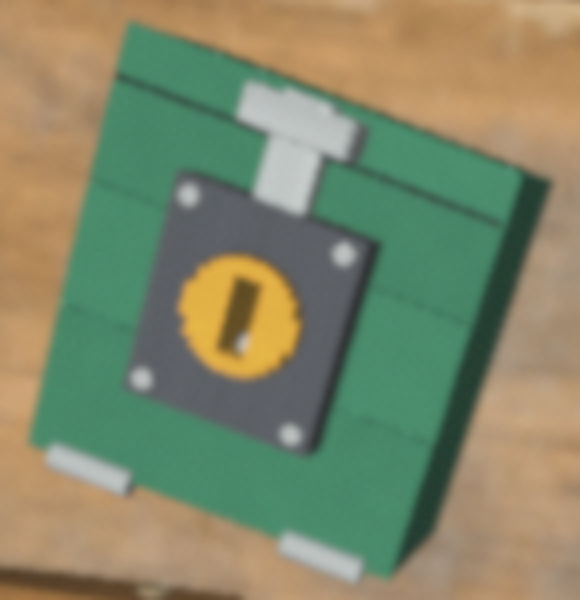

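View pics/w1r.png

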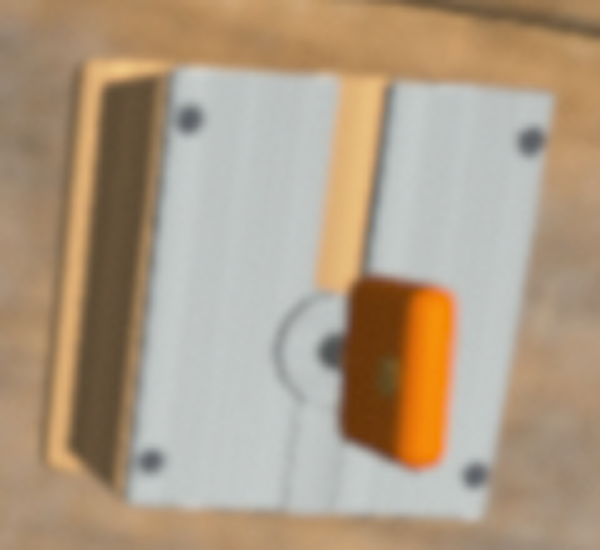

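```bash
cat > b.py <<'E'
from h import *
import pickle
W=pickle.load(open("w1.pkl","rb"))
z4=lambda L:np.array(L,float)/4+[70,40]-0.375
z5=lambda L:np.array(L,float)/5+[315,65]-0.4
mm=1e-3
from plant import r
S=r.get_calibration("scene");D=r.get_calibration("side")
zs=lambda L:np.array(L,float)/4+[200,140]-0.375
zd=lambda L:np.array(L,float)/3.6+[220,110]-0.36
B=np.array([[-60,-55,55],[-60,55,55],[60,55,55],[60,-55,55],[-30,-26,68],[-30,26,68],[30,26,68],[30,-26,68],[0,0,70]])*mm
b=z4([[130,22],[522,168],[395,575],[30,443],[180,172],[378,242],[305,452],[127,385],[239,317]])
x,e=fit([(W,B,b)],[.6,-.139,-.24]);print("box",x,np.degrees(x[2]),e.round(1))
print("plug",atz(W,b[8],.07))
k=z4([[247,279],[231,354]]);v=[atz(W,u,.07)[:2] for u in k];print("keyway",np.mean(v,0),np.degrees(np.arctan2(*(v[1]-v[0])[::-1])),np.linalg.norm(v[1]-v[0]))
for w in (41,45):
    K=np.array([[-45,-w,70],[-45,w,70],[45,w,70],[45,-w,70],[-45,-5.5,70],[-45,5.5,70]])*mm
    kk=z5([[172,68],[553,92],[482,520],[127,500],[338,75],[390,82]])
    x,e=fit([(W,K,kk)],[.57,.124,.13]);print("rack",w,x,np.degrees(x[2]),e.round(1), "seat",place(x,[[.01,0,.07]]))
h=z5([[415,285],[455,290],[440,465],[397,462]]);v=np.array([atz(W,u,.119)[:2] for u in h]);print("head",v.mean(0),v, [np.degrees(np.arctan2(*(v[j]-v[i])[::-1])) for i,j in((0,3),(1,2))])
print("collar",atz(W,z5([[328,350]])[0],.074), "shank",atz(W,z5([[333,350]])[0],.08))
a=atz(S,zs([[400,101]])[0],.07);c=atz(D,zd([[267,120]])[0],.07);print("plug S,D",a,c)
E
python3 b.py
```

```text
box [ 0.60021252 -0.13738282 -0.24715909] -14.161172591218119 [-0.5 -1.   0.8  0.2 -0.4  1.1 -0.1  0.5  0.  -1.2 -1.6 -0.6  1.   1.
 -0.3  0.7  0.8 -0.4]
plug [ 0.6006727  -0.13826581  0.07      ]
keyway [ 0.60062315 -0.13829693] -11.338320206489083 0.020150489014575296
rack 41 [0.57404273 0.12322583 0.09097674] 5.212583488750367 [-1.1 -0.4  0.8  0.   0.6 -0.1 -1.5  1.   0.2  0.3  0.3 -0.4] seat [[0.58400138 0.12413435 0.07      ]]
rack 45 [0.57403615 0.12296325 0.0894315 ] 5.12404765144415 [-5.2 -0.8  4.3  0.3  3.7  0.1 -5.5  0.7  0.   0.2  0.1 -0.4] seat [[0.58399619 0.12385638 0.07      ]]
head [0.58270085 0.12245529] [[0.5671651  0.11617476]
 [0.56695356 0.12367956]
 [0.59806498 0.12909619]
 [0.59861977 0.12087066]] [np.float64(8.49103861760379), np.float64(9.876438521850886)]
collar [0.58366139 0.1223359  0.074     ] shank [0.58310373 0.12082067 0.08      ]
plug S,D [ 0.60111498 -0.13881096  0.07      ] [ 0.5983654  -0.13919559  0.07      ]
```

```bash
python3 -m jog '[[0.032,0,0.018,0,0],[0.032,0,0.018,0,0],[0.032,0,0.018,0,0],[0.032,0,0.018,0,0],[0,0,0,0,0],[0,0,0,0,0]]' 
python3 - <<'E'
from plant import r
import cv2,pickle
print(r.get_state()['q'])
c=r.get_calibration("wrist");im=r.snapshot("wrist");cv2.imwrite("pics/w2.png",im[:,:,::-1]);pickle.dump(c,open("w2.pkl","wb"))
cv2.imwrite("pics/w2z.png",cv2.resize(im[30:250,120:390,::-1],None,fx=2.7,fy=2.7,interpolation=2))
from h import *
print(proj(c,r.get_state()["tool_pos"]))
E
```

```text
clock: 4.95
tool_pos: [0.6234, 0.1279, 0.1665]
eef_rot: [0.661, 0.75, -0.0, 0.0]
contact_force: [1.3, 0.8, 0.5]
opening: 0.999
[ 0.14323427  0.9072608  -0.82412448  1.5769214   0.75670659  1.00261976
  0.78300221]
[[254.08875408 247.35762316]]
```

View pics/w2z.png

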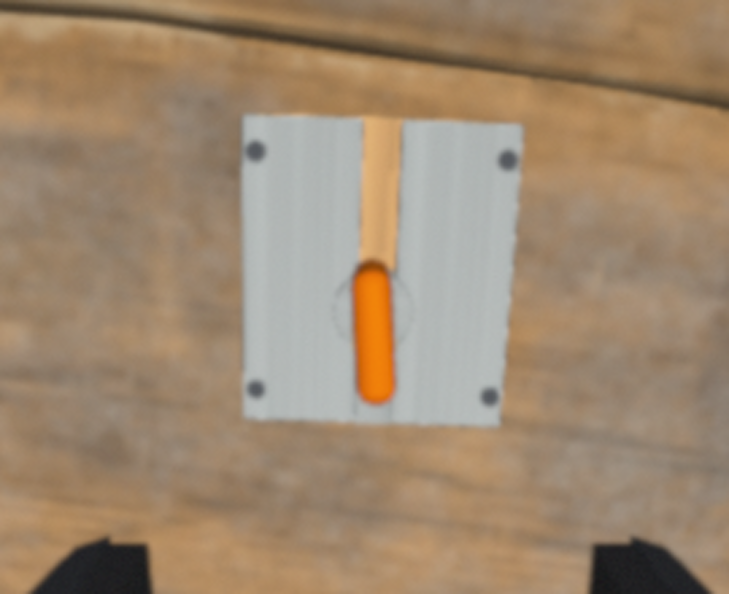

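```bash
cat > c.py <<'E'
from h import *
import pickle
W=pickle.load(open("w2.pkl","rb"))
z=lambda L:np.array(L,float)/2.7+[120,30]-0.31
K=lambda w:np.array([[-45,-w,70],[-45,w,70],[45,w,70],[45,-w,70],[-45,-5.5,70],[-45,5.5,70]])*1e-3
kk=z([[243,115],[523,124],[500,426],[243,418],[361,117],[402,121]])
for w in (41,42.5,45):
    x,e=fit([(W,K(w),kk)],[.57,.124,.13]);print("rack",w,x,np.degrees(x[2]),e.round(1), "seat",place(x,[[.01,0,.07]]))
h=z([[354,276],[388,272],[394,392],[360,394]])
v=np.array([atz(W,u,.119)[:2] for u in h]);print("head",v.mean(0), [np.degrees(np.arctan2(*(v[j]-v[i])[::-1])) for i,j in((0,3),(1,2))])
v=np.array([atz(W,u,.119)[:2] for u in z([[371,262],[377,404]])]);print(v.mean(0),v[1]-v[0],np.degrees(np.arctan2(*(v[1]-v[0])[::-1])))
v=np.array([atz(W,u,.07)[:2] for u in z([[379,118],[378,245]])]);print("slot",v,np.degrees(np.arctan2(*(v[1]-v[0])[::-1])))
print("collar",atz(W,z([[373,309]])[0],.074))
E
python3 c.py
```

```text
rack 41 [0.57394661 0.12356114 0.09432659] 5.404515281291517 [-2.3 -0.2  1.2  0.   0.9  0.4 -1.   0.5  0.5  0.3 -0.3 -0.7] seat [[0.58390216 0.12450301 0.07      ]]
rack 42.5 [0.57394791 0.12353819 0.095217  ] 5.455532131720467 [-4.3 -0.2  3.1  0.   2.7  0.4 -2.7  0.5  0.4  0.3 -0.4 -0.7] seat [[0.58390261 0.12448892 0.07      ]]
rack 45 [0.57392895 0.12360539 0.09697275] 5.556129393920911 [-7.6 -0.2  6.3  0.1  5.8  0.4 -5.5  0.5  0.4  0.3 -0.4 -0.8] seat [[0.58388197 0.12457359 0.07      ]]
head [0.58183847 0.12362139] [np.float64(9.809186038866812), np.float64(10.43613768992315)]
[0.58183997 0.12362674] [0.0342164  0.00582527] 9.661845124770352
slot [[0.52915261 0.11853321]
 [0.56435813 0.12277852]] 6.875901002728066
collar [0.58263658 0.12361293 0.074     ]
```

```bash
python3 -m jog '[[0.001,-0.0216,0,0,0],[0,-0.02,0,0,0],[0,0,0.0205,0,0],[0,0,0.02,0,0],[0,0,0.02,0,0],[0,0,0.02,0,0],[0,0,0,0,0.3],[0,0,0,0,0.5]]' 
python3 - <<'E'
from plant import r
import cv2,pickle
s=r.get_state();print(s["tool_pos"],s["opening"])
c=r.get_calibration("wrist");im=r.snapshot("wrist")
cv2.imwrite("pics/w3z.png",cv2.resize(im[100:330,120:390,::-1],None,fx=2.6,fy=2.6,interpolation=2))
im=r.snapshot("side");cv2.imwrite("pics/d3z.png",cv2.resize(im[110:270,200:350,::-1],None,fx=3.6,fy=3.6,interpolation=2))
E
```

```text
clock: 5.8
tool_pos: [0.5831, 0.1219, 0.0868]
eef_rot: [0.662, 0.75, 0.0, 0.0]
contact_force: [-0.4, 0.4, 0.9]
opening: 0.845
[0.58305353 0.12187857 0.08684317] 0.8448401423964741
```

View pics/w3z.png

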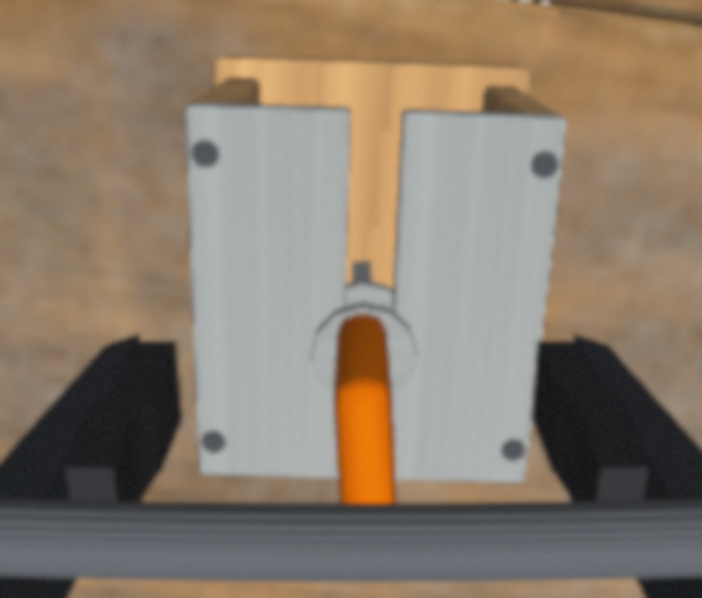

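View pics/d3z.png

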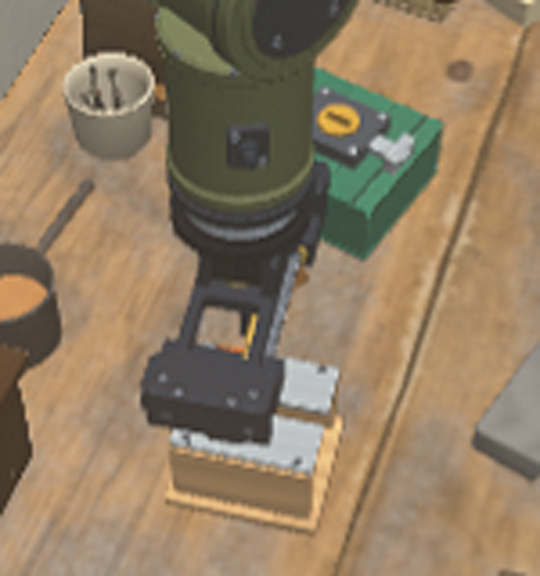

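```bash
python3 -m jog '[[0.0016,0,0.001,0,0.6],[0,0,0,0,0.8],[0,0,0,0,1],[0,0,0,0,1],[0,0,0,0,1],[0,0,0,0,1],[0,0,0,0,1],[0,0,0,0,1],[0,0,0,0,1],[0,0,0,0,1]]' 30
python3 - <<'E'
from plant import r
import cv2,pickle
s=r.get_state();print(s["tool_pos"],s["opening"]*88,s["contact_force"],s["moment"])
im=r.snapshot("wrist")
cv2.imwrite("pics/w4z.png",cv2.resize(im[100:330,120:390,::-1],None,fx=2.6,fy=2.6,interpolation=2))
E
```

```text
clock: 6.9
tool_pos: [0.582, 0.1245, 0.0852]
eef_rot: [0.661, 0.751, -0.0, 0.0]
contact_force: [-0.4, -0.9, 0.3]
opening: 0.11
[0.58204937 0.12448506 0.08516675] 9.640069498390735 [-0.382545   -0.86988095  0.30770052] [ 0.05402004 -0.10702673 -0.04167666]
```

View pics/w4z.png

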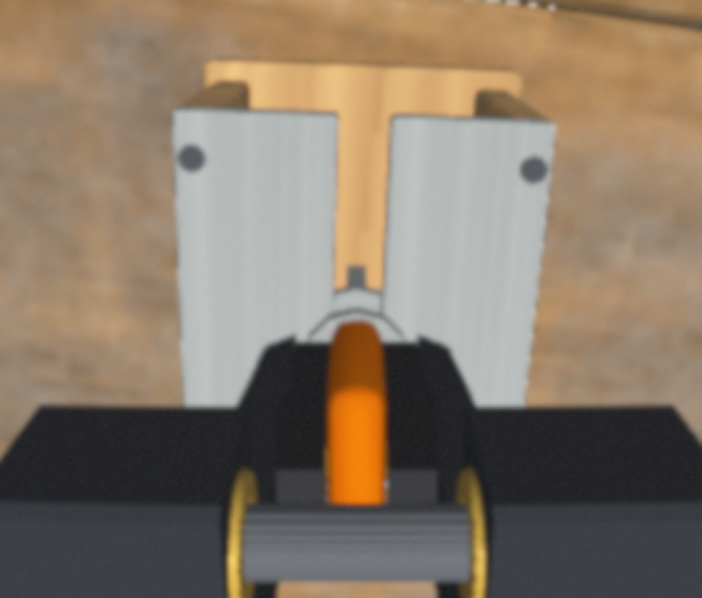

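```bash
python3 - <<'E'
from plant import r
from h import *
c=r.get_calibration("wrist")
z=lambda L:np.array(L,float)/2.6+[120,100]-0.3
P=z([[338,113],[391,117],[333,285],[383,285]])
v=np.array([atz(c,u,.07)[:2] for u in P]);print(v)
a=(v[0]+v[1])/2;b=(v[2]+v[3])/2;print(a,b,np.degrees(np.arctan2(*(b-a)[::-1])),[np.degrees(np.arctan2(*(v[i+2]-v[i])[::-1])) for i in(0,1)])
K=lambda w:np.array([[-45,-w,70],[-45,w,70],[-45,-5.5,70],[-45,5.5,70],[15,-5.5,70]])*1e-3
s=r.get_state();q=s["eef_rot"];R=Ro.from_quat(q).as_matrix();print(R.round(3),s["tool_pos"])
x=R[:2,0];print("tool yaw",np.degrees(np.arctan2(x[1],x[0]))-90)
for th in(5.5,6,6.5,7): 
    d=-np.array([np.cos(np.radians(th)),np.sin(np.radians(th)),0]);print(th,R.T@d*.07)
E
```

```text
[[0.52935825 0.11401181]
 [0.52880027 0.12499092]
 [0.56725414 0.11744276]
 [0.56586519 0.12840089]]
[0.52907926 0.11950137] [0.56655967 0.12292182] 5.214363944723657 [np.float64(5.173238595565914), np.float64(5.2564057210621975)]
[[-0.127  0.992 -0.   ]
 [ 0.992  0.127 -0.   ]
 [-0.    -0.    -1.   ]] [0.58207482 0.12447446 0.08516059]
tool yaw 7.302184618182295
5.5 [ 2.20142081e-03 -6.99653751e-02  5.53594345e-06]
6 [ 1.59078166e-03 -6.99819218e-02  5.62544112e-06]
6.5 [ 9.80021367e-04 -6.99931391e-02  5.71451040e-06]
7 [ 3.69186442e-04 -6.99990262e-02  5.80314449e-06]
```

```bash
python3 -m jog '[[0,0,-0.002,0,1],[0.0002,-0.006,0,0,1],[0.0002,-0.006,0,0,1],[0.0002,-0.006,0,0,1],[0.0002,-0.006,0,0,1],[0.0002,-0.006,0,0,1],[0,0,0,0,1]]' 40
python3 - <<'E'
from plant import r
import cv2,pickle
s=r.get_state();print(s["tool_pos"],s["opening"]*88,s["contact_force"],s["moment"])
im=r.snapshot("wrist")
cv2.imwrite("pics/w5z.png",cv2.resize(im[100:330,120:390,::-1],None,fx=2.6,fy=2.6,interpolation=2))
E
```

```text
clock: 7.65
tool_pos: [0.5511, 0.1216, 0.0873]
eef_rot: [0.66, 0.751, -0.001, -0.0]
contact_force: [-0.0, -0.2, -2.0]
opening: 0.114
[0.55112768 0.12158121 0.08725486] 10.028127291005775 [-0.02379043 -0.20529689 -1.96969639] [ 0.0346427  -0.07529472  0.04087066]
```

View pics/w5z.png

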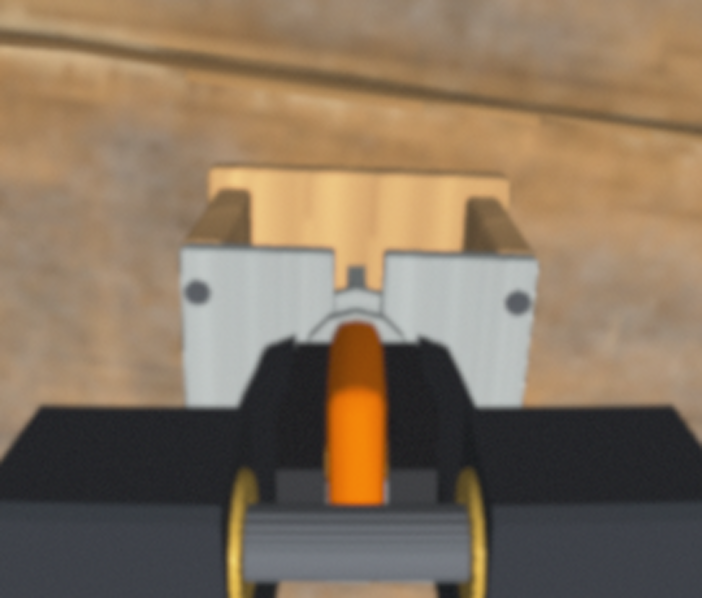

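Sliding free; the force is only the key's weight. Continue 44 mm more.

```bash
python3 -m jog '[[0.0002,-0.007,0,0,1],[0.0002,-0.007,0,0,1],[0.0002,-0.007,0,0,1],[0.0002,-0.007,0,0,1],[0.0002,-0.007,0,0,1],[0.0002,-0.007,0,0,1],[0.0002,-0.006,0,0,1],[0,0,0,0,1]]' 40
python3 - <<'E'
from plant import r
import cv2,pickle
s=r.get_state();print(s["tool_pos"],s["opening"]*88,s["contact_force"],s["moment"])
im=r.snapshot("wrist")
cv2.imwrite("pics/w6z.png",cv2.resize(im[100:330,120:390,::-1],None,fx=2.6,fy=2.6,interpolation=2))
E
```

```text
clock: 8.5
tool_pos: [0.5034, 0.1169, 0.0872]
eef_rot: [0.66, 0.751, -0.0, -0.0]
contact_force: [-0.3, -0.5, -0.8]
opening: 0.108
[0.50341923 0.11689015 0.08724291] 9.512257384781769 [-0.26686255 -0.48498647 -0.848453  ] [ 0.05775331 -0.15866166 -0.01163255]
```

View pics/w6z.png

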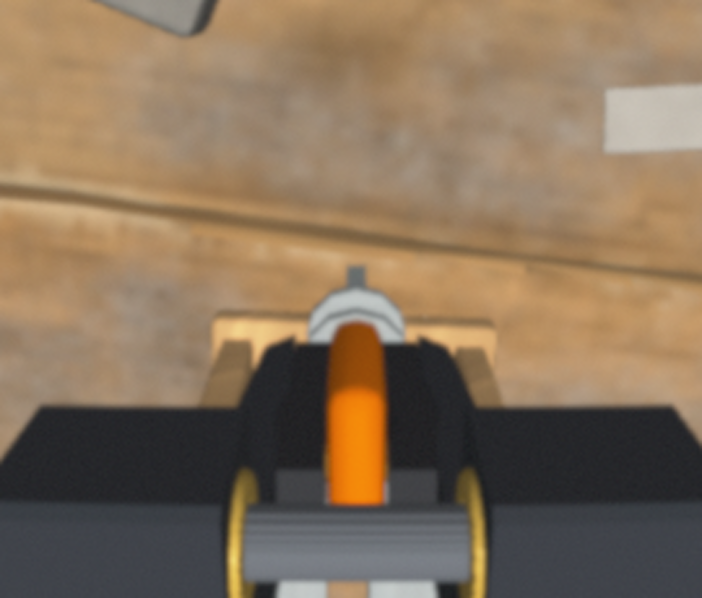

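```bash
python3 -m jog '[[0,0,-0.02,0,1],[0,0,-0.03,0,1],[0,0,-0.028,0,1],[-0.0338,0.0129,0,0,1],[-0.0338,0.0129,0,0,1],[-0.0338,0.0129,0,0,1],[-0.0338,0.0129,0,0,1],[-0.0338,0.0129,0,0,1],[-0.0338,0.0129,0,0,1],[-0.0338,0.0129,0,0,1],[-0.0338,0.0129,0,0,1],[0,0,0,0.0197,1],[0,0,0,0.0197,1],[0,0,0,0.0198,1],[0,0,0,0,1],[0,0,0,0,1]]' 40
python3 - <<'E'
from plant import r
import cv2,pickle
s=r.get_state();print(s["tool_pos"],s["opening"]*88,s["contact_force"],s["moment"],s["q"])
c=r.get_calibration("wrist");im=r.snapshot("wrist");cv2.imwrite("pics/w7.png",im[:,:,::-1]);pickle.dump((c,s),open("w7.pkl","wb"))
cv2.imwrite("pics/w7z.png",cv2.resize(im[0:250,120:390,::-1],None,fx=2.4,fy=2.4,interpolation=2))
for n in("scene","side"):
    im=r.snapshot(n);cv2.imwrite(f"pics/{n}7.png",im[:,:,::-1]);cv2.imwrite(f"pics/{n}7z.png",cv2.resize(im[90:220,200:350,::-1],None,fx=4,fy=4,interpolation=2))
E
```

```text
clock: 10.15
tool_pos: [0.6412, -0.1381, 0.1652]
eef_rot: [0.787, 0.617, -0.0, 0.0]
contact_force: [0.2, 0.1, -0.0]
opening: 0.113
[ 0.64123798 -0.13810646  0.16517115] 9.96614917629338 [ 0.19577322  0.1380483  -0.01697816] [ 0.03991932 -0.08764616 -0.05870138] [ 0.52066619  0.91313442 -0.76222981  1.51519231  0.70547059  1.00334891
  0.892391  ]
```

View pics/w7z.png

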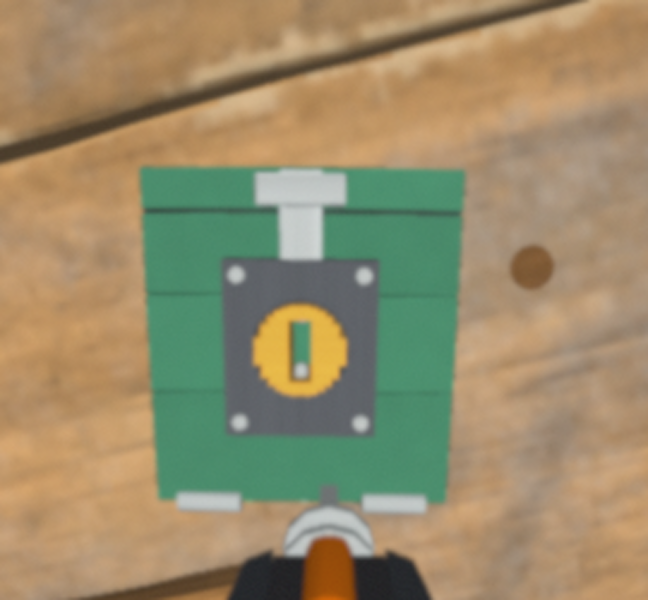

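View pics/scene7z.png

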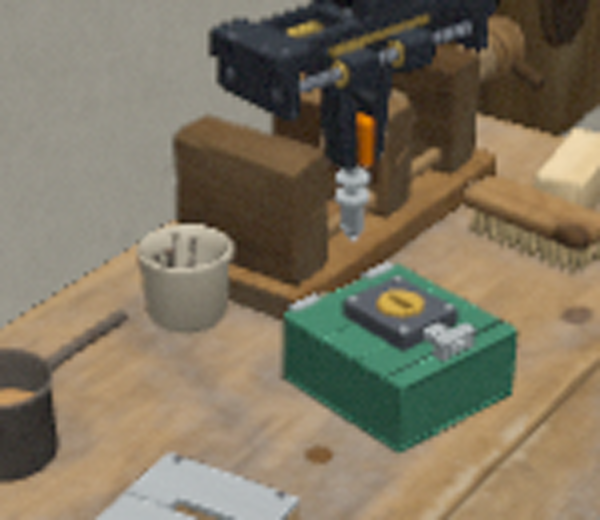

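View pics/side7z.png

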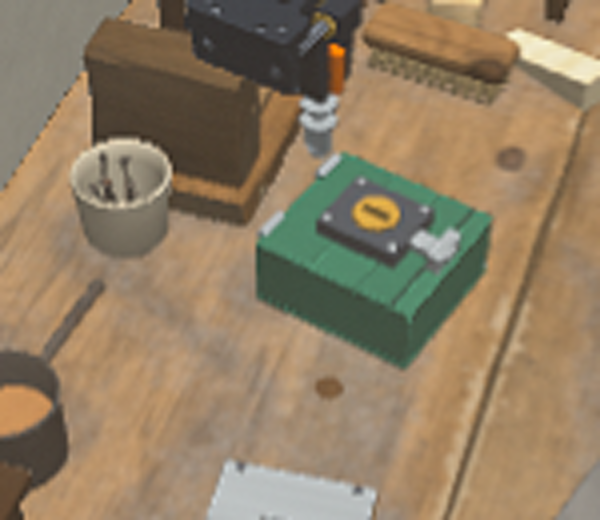

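```bash
cat > d.py <<'E'
from h import *
import pickle
from plant import r
W,s=pickle.load(open("w7.pkl","rb"))
z=lambda L:np.array(L,float)/2.4+[120,0]-0.29
B=np.array([[-60,-55,55],[-60,55,55],[60,55,55],[60,-55,55],[-30,-26,68],[-30,26,68],[30,26,68],[30,-26,68],[0,0,70]])*1e-3
b=z([[140,168],[465,171],[445,502],[159,499],[222,259],[379,260],[374,435],[226,434],[300,350]])
x,e=fit([(W,B,b)],[.6,-.139,-.24]);print("box",x,np.degrees(x[2]),e.round(1))
print("plug",atz(W,b[8],.07))
v=[atz(W,u,.07)[:2] for u in z([[290,321],[311,321],[290,381],[311,381]])];v=np.array(v);print("keyway",v.mean(0),[np.degrees(np.arctan2(*(v[j]-v[i])[::-1])) for i,j in((0,2),(1,3))])
R=Ro.from_quat(s["eef_rot"]).as_matrix();tx=R[:,0];print("key yaw",np.degrees(np.arctan2(tx[1],tx[0]))-90)
# key pieces in wrist: predicted collar arcs for zero offset
T=s["tool_pos"]
def kp(P,off=(0,0)): # key coords: key x = tool y? key y = -tool x..; P in (toolx,tooly,h above origin)
    P=np.array(P,float)*1e-3;L=np.c_[P[:,0]+off[0]*1e-3,P[:,1]+off[1]*1e-3,29e-3-P[:,2]]
    return T+L@R.T
f=lambda uv:(uv-[120,0]+.29)*2.4
print("pred low collar front/left/right(h=4)",f(proj(W,kp([[0,-12,4],[-12,0,4],[12,0,4],[0,-12,18],[0,-12,0]]))))
S=r.get_calibration("scene");D=r.get_calibration("side")
g=lambda uv:(uv-[200,90]+.375)*4
P=[[0,4,-30],[0,-4,-30],[-12,0,4],[12,0,4],[0,12,4],[0,-12,4],[0,0,-30],[0,0,16],[0,0,2]]
print("scene",g(proj(S,kp(P))).round(0).tolist());print("side",g(proj(D,kp(P))).round(0).tolist())
E
python3 d.py
```

```text
box [ 0.60091725 -0.13816426 -0.25414581] -14.56148248144238 [-0.6 -0.9  0.4 -0.9  0.5  0.6 -0.6  0.5 -0.4 -0.2  0.3 -0.   0.2  0.5
  0.1  0.2  0.   0.4]
plug [ 0.60058766 -0.13809779  0.07      ]
keyway [ 0.60106245 -0.13804955] [np.float64(-14.768052813900166), np.float64(-14.305814286777334)]
key yaw -13.83882824916212
pred low collar front/left/right(h=4) [[329.07229001 502.26092927]
 [282.812441   545.54185319]
 [375.44407725 545.42601992]
 [329.09944131 523.75250183]
 [329.06523369 496.67962105]]
scene [[347.0, 236.0], [355.0, 241.0], [365.0, 188.0], [339.0, 199.0], [340.0, 188.0], [364.0, 200.0], [351.0, 239.0], [352.0, 178.0], [352.0, 196.0]]
side [[310.0, 157.0], [321.0, 161.0], [326.0, 108.0], [306.0, 129.0], [301.0, 112.0], [333.0, 125.0], [316.0, 159.0], [317.0, 104.0], [316.0, 121.0]]
```

```bash
python3 - <<'E'
import cv2
a=cv2.imread("pics/scene7.png")[125:155,275:305];b=cv2.imread("pics/side7.png")[105:135,265:295];c=cv2.imread("pics/w7.png")[190:240,225:285]
import numpy as np
L=[cv2.resize(a,(360,360),interpolation=0),cv2.resize(b,(360,360),interpolation=0)]
cv2.imwrite("pics/k7.png",np.hstack(L));cv2.imwrite("pics/k7w.png",cv2.resize(c,None,fx=10,fy=10,interpolation=0))
E
```

View pics/k7.png

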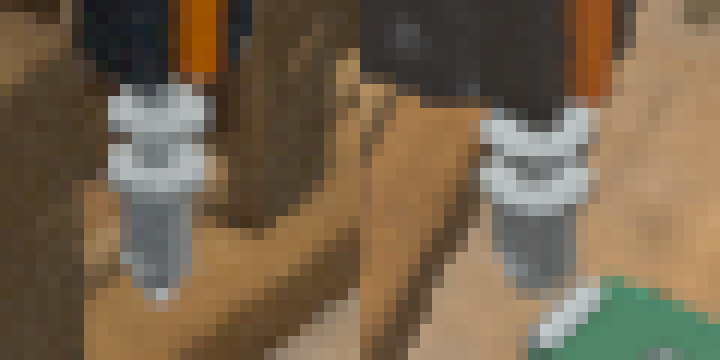

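View pics/k7w.png

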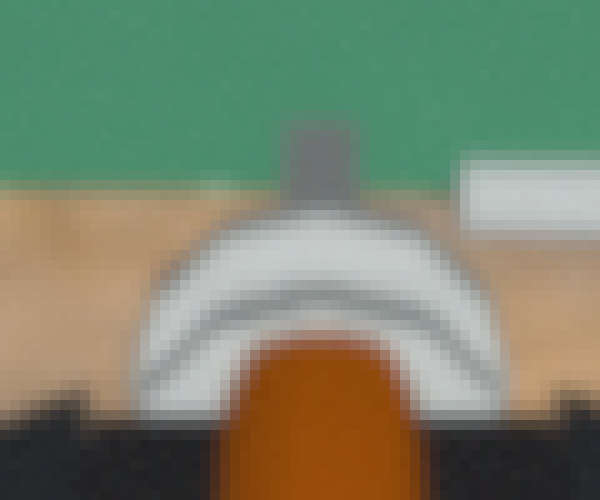

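```bash
cat >> d.py <<'E'
print("----")
hh=lambda uv:(uv-[225,190]+.45)*10
for oy in (0,1,2):
    th=np.linspace(0,2*np.pi,181);o=(0,oy)
    mn=lambda h:hh(proj(W,kp(np.c_[12*np.cos(th),12*np.sin(th),0*th+h],o)))[:,1].min()
    bl=hh(proj(W,kp([[-2.5,-9,-21],[2.5,-9,-21],[0,-4,-30]],o)))
    print(oy,"collar rim h0,h4,h14,h18",[round(mn(h)) for h in(0,4,14,18)],"blade",bl.round().tolist())
    print("scene tip",(( proj(S,kp([[0,0,-30],[0,0,2],[0,0,16]],o))-[275,125]+.45)*12).round().tolist(),"side",((proj(D,kp([[0,0,-30],[0,0,2],[0,0,16]],o))-[265,105]+.45)*12+[360,0]).round().tolist())
E
python3 d.py | sed -n '/----/,$p'
```

```text
----
0 collar rim h0,h4,h14,h18 [171, 194, 257, 284] blade [[286.0, 104.0], [359.0, 104.0], [323.0, 128.0]]
scene tip [[154.0, 297.0], [157.0, 170.0], [158.0, 114.0]] side [[528.0, 298.0], [530.0, 184.0], [531.0, 132.0]]
1 collar rim h0,h4,h14,h18 [186, 210, 273, 300] blade [[287.0, 118.0], [359.0, 118.0], [323.0, 141.0]]
scene tip [[151.0, 295.0], [154.0, 169.0], [155.0, 112.0]] side [[524.0, 296.0], [526.0, 182.0], [527.0, 131.0]]
2 collar rim h0,h4,h14,h18 [201, 225, 289, 316] blade [[287.0, 131.0], [359.0, 131.0], [323.0, 154.0]]
scene tip [[148.0, 293.0], [151.0, 167.0], [152.0, 111.0]] side [[520.0, 295.0], [522.0, 181.0], [523.0, 129.0]]
```

```bash
python3 -m jog '[[-0.0047,-0.0202,0,0,1],[-0.005,-0.02,0,0,1],[0,0,0.012,0.002,1],[0,0,0.013,0,1],[0,0,0,0,1],[0,0,0,0,1]]' 50
python3 - <<'E'
from plant import r
import cv2,pickle
s=r.get_state();print(s["tool_pos"],s["opening"]*88,s["contact_force"],s["moment"],s["q"])
c=r.get_calibration("wrist");im=r.snapshot("wrist");cv2.imwrite("pics/w8.png",im[:,:,::-1]);pickle.dump((c,s),open("w8.pkl","wb"))
cv2.imwrite("pics/w8z.png",cv2.resize(im[120:270,180:330,::-1],None,fx=4,fy=4,interpolation=2))
L=[]
for n,(x,y) in(("scene",(270,125)),("side",(265,110))):
    im=r.snapshot(n);cv2.imwrite(f"pics/{n}8.png",im[:,:,::-1]);L.append(cv2.resize(im[y:y+70,x:x+60,::-1],None,fx=6,fy=6,interpolation=2))
cv2.imwrite("pics/k8.png",cv2.hconcat(L))
E
```

```text
clock: 10.9
tool_pos: [0.6003, -0.1374, 0.1394]
eef_rot: [0.792, 0.611, 0.0, -0.0]
contact_force: [1.0, 0.6, -1.4]
opening: 0.109
[ 0.6003289  -0.13743747  0.1394053 ] 9.581883743794968 [ 0.97208761  0.60254182 -1.41593539] [ 0.01126254 -0.15510692  0.04079278] [ 0.54246648  0.89755799 -0.73800968  1.66403164  0.74693481  0.88424046
  0.80965064]
```

View pics/w8z.png

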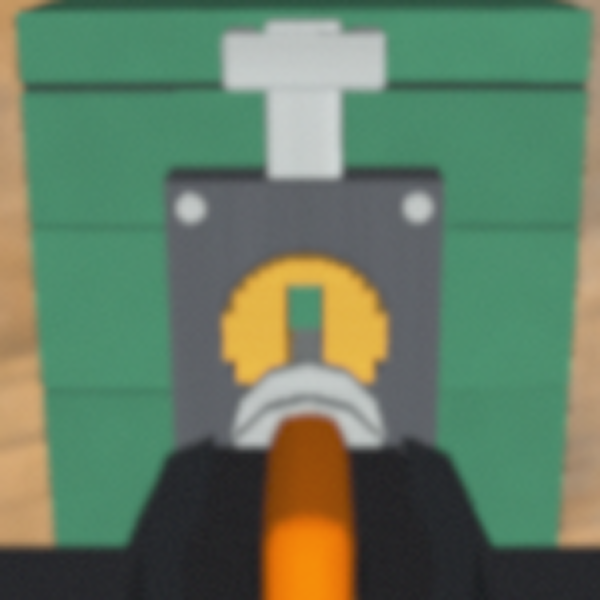

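View pics/k8.png

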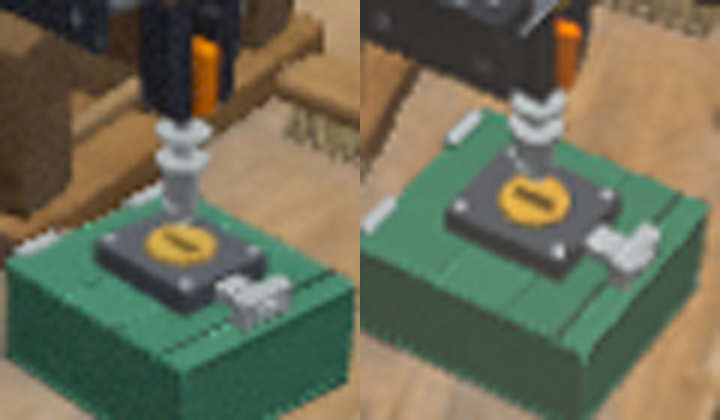

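```bash
cat > e.py <<'E'
from h import *
import pickle
W,s=pickle.load(open("w8.pkl","rb"))
z=lambda L:np.array(L,float)/4+[180,120]-.375
f=lambda uv:(uv-[180,120]+.375)*4
R=Ro.from_quat(s["eef_rot"]).as_matrix();T=s["tool_pos"]
tl=lambda u,h:((R.T@(atz(W,u,h)-T))*1e3).round(2)
for nm,p,h in(("plug top",[304.5,255],.07),("plug left",[221,335],.07),("right",[388,335],.07),("slot top",[305,286],.07),("case tl",[167,178],.068),("case tr",[441,178],.068)):
    print(nm,tl(z([p])[0],h))
print("yaw",np.degrees(np.arctan2(R[1,0],R[0,0]))-90)
B=np.array([[-60,-55,55],[-60,55,55],[-30,-26,68],[-30,26,68]])*1e-3
x,e=fit([(W,B,z([[20,16],[592,14],[167,178],[441,178]]))],[.6,-.138,-.25]);print(x,np.degrees(x[2]),e.round(1),(R.T@(np.r_[x[:2],.07]-T)*1e3).round(2))
th=np.linspace(0,2*np.pi,181)
for oy in(0,1,2):
    kp=lambda P:T+np.c_[np.array(P)[:,0]*1e-3,(np.array(P)[:,1]+oy)*1e-3,(29-np.array(P)[:,2])*1e-3]@R.T
    print(oy,[round(f(proj(W,kp(np.c_[12*np.cos(th),12*np.sin(th),0*th+h])))[:,1].min()) for h in(0,4,14,18)],f(proj(W,kp([[0,-9,-21],[0,-4,-30],[-12,0,0],[12,0,0]]))).round().tolist())
E
python3 e.py
```

```text
plug top [ -0.76 -15.24  69.41]
plug left [-16.71   0.62  69.4 ]
right [15.12  0.67 69.41]
slot top [-0.68 -9.16 69.41]
case tl [-26.16 -29.52  71.41]
case tr [ 24.5  -29.45  71.44]
yaw -14.711111310415873
[ 0.60129185 -0.13832704 -0.25632784] -14.686503323297064 [-1.5 -0.9  0.8 -0.6 -0.7  1.   1.1  0.8] [-0.65  1.2  69.4 ]
0 [348, 357, 382, 393] [[309.0, 321.0], [309.0, 331.0], [233.0, 419.0], [384.0, 419.0]]
1 [354, 363, 389, 400] [[309.0, 327.0], [309.0, 336.0], [233.0, 425.0], [384.0, 424.0]]
2 [360, 369, 395, 406] [[309.0, 332.0], [309.0, 341.0], [233.0, 430.0], [384.0, 430.0]]
```

```bash
python3 -m jog '[[-0.0006,-0.0003,0.004,0,1],[0,0,0.005,0,1],[0,0,0.005,0,1],[0,0,0.005,0,1],[0,0,0,0,1],[0,0,0,0,1]]' 60
python3 - <<'E'
from plant import r
import cv2,pickle
s=r.get_state();print(s["tool_pos"],s["opening"]*88,s["contact_force"],s["moment"])
im=r.snapshot("wrist")
cv2.imwrite("pics/w9z.png",cv2.resize(im[120:270,180:330,::-1],None,fx=4,fy=4,interpolation=2))
E
```

```text
clock: 11.65
tool_pos: [0.5993, -0.1382, 0.121]
eef_rot: [0.792, 0.611, -0.0, -0.0]
contact_force: [0.6, -0.2, -1.0]
opening: 0.107
[ 0.59930252 -0.13816531  0.1210288 ] 9.375366333581603 [ 0.61644826 -0.17907816 -1.0140872 ] [ 0.04618598 -0.14309819 -0.05247642]
```

View pics/w9z.png

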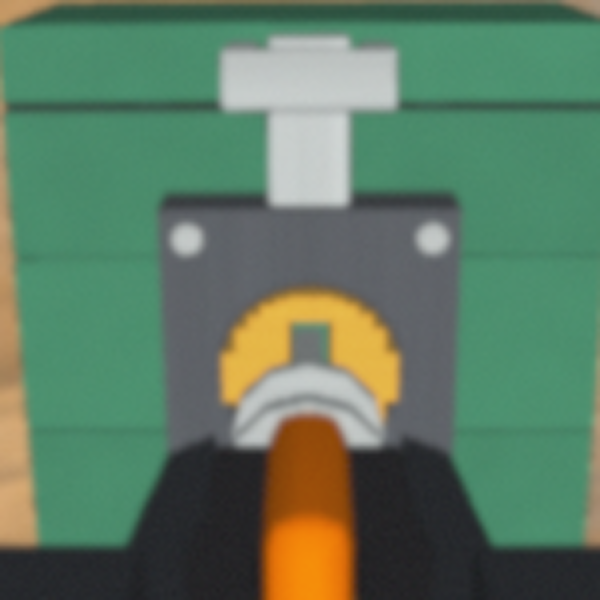

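```bash
python3 -m jog '[[0,0,0.003,0.01,1],[0,0,0.002,-0.02,1],[0,0,0.002,0.02,1],[0,0,0.002,-0.02,1],[0,0,0.002,0.02,1],[0,0,0.001,-0.01,1]]' 60
python3 - <<'E'
from plant import r
s=r.get_state();print(s["tool_pos"],s["opening"]*88,s["contact_force"],s["moment"])
E
```

```text
clock: 12.3
tool_pos: [0.5988, -0.1377, 0.11]
eef_rot: [0.792, 0.61, -0.001, -0.0]
contact_force: [-4.1, -0.0, 6.9]
opening: 0.107
[ 0.59876498 -0.13768186  0.10998156] 9.395451296584548 [-4.05691941 -0.02850393  6.85216065] [0.13056114 0.79413964 0.00551141]
```

```bash
python3 -m jog '[[0,0,0.002,0.01,1],[0,0,0.002,-0.02,1],[0,0,0.001,0.02,1],[0,0,0.001,-0.02,1],[0,0,0.001,0.02,1],[0,0,0,-0.01,1]]' 60
python3 - <<'E'
from plant import r
s=r.get_state();print(s["tool_pos"],s["opening"]*88,s["contact_force"],s["moment"])
E
```

```text
clock: 12.9
tool_pos: [0.5991, -0.1382, 0.1033]
eef_rot: [0.792, 0.61, -0.0, 0.0]
contact_force: [-2.5, -0.6, 4.3]
opening: 0.108
[ 0.59914188 -0.13824574  0.10333336] 9.47801940111088 [-2.50471601 -0.57801304  4.25555283] [ 0.08770074  0.4617758  -0.05242797]
```

Moving well past the pins. About 4 mm remain.

```bash
python3 -m jog '[[0,0,0.002,0.01,1],[0,0,0.001,-0.02,1],[0,0,0.001,0.02,1],[0,0,0.001,-0.02,1],[0,0,0.001,0.02,1],[0,0,0,-0.01,1],[0,0,0,0,1]]' 60
python3 - <<'E'
from plant import r
import cv2
s=r.get_state();print(s["tool_pos"],s["opening"]*88,s["contact_force"],s["moment"])
im=r.snapshot("wrist")
cv2.imwrite("pics/w10z.png",cv2.resize(im[120:270,180:330,::-1],None,fx=4,fy=4,interpolation=2))
L=[]
for n,(x,y) in(("scene",(270,125)),("side",(265,110))):
    im=r.snapshot(n);cv2.imwrite(f"pics/{n}10.png",im[:,:,::-1]);L.append(cv2.resize(im[y:y+70,x:x+60,::-1],None,fx=6,fy=6,interpolation=2))
cv2.imwrite("pics/k10.png",cv2.hconcat(L))
E
```

```text
clock: 13.6
tool_pos: [0.6009, -0.1373, 0.099]
eef_rot: [0.791, 0.611, 0.002, 0.001]
contact_force: [-2.3, 1.4, 12.3]
opening: 0.109
[ 0.60092158 -0.13734131  0.09903184] 9.606003775812841 [-2.28034602  1.38956533 12.29688096] [0.13240059 0.45942321 0.03076568]
```

View pics/w10z.png

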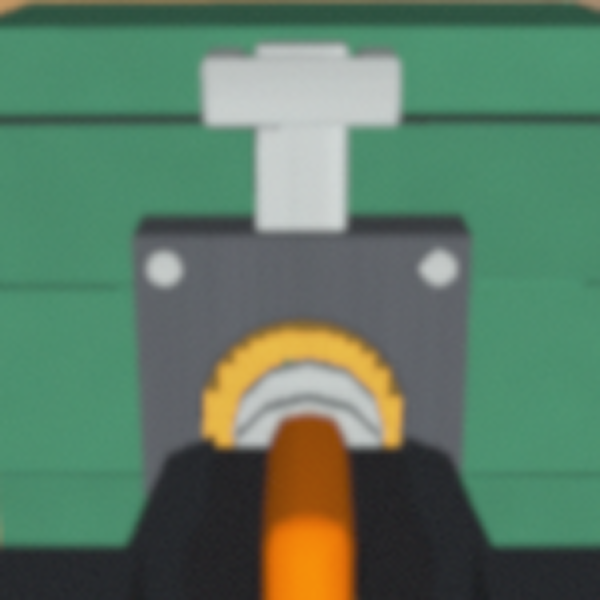

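View pics/k10.png

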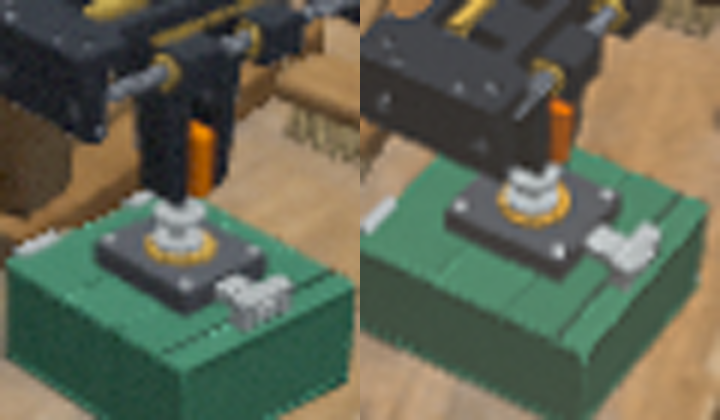

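```bash
python3 -m jog '[[0,0,0.001,0.008,1],[0,0,0.0005,-0.016,1],[0,0,0.0005,0.016,1],[0,0,0,-0.016,1],[0,0,0,0.008,1],[0,0,0,0,1]]' 60
python3 - <<'E'
from plant import r
from h import *
s=r.get_state();print(s["tool_pos"],s["opening"]*88,s["contact_force"],s["moment"])
c=r.get_calibration("wrist");im=r.snapshot("wrist")
cv2.imwrite("pics/w11z.png",cv2.resize(im[120:270,180:330,::-1],None,fx=4,fy=4,interpolation=2))
T=s["tool_pos"];R=Ro.from_quat(s["eef_rot"]).as_matrix()
print(R.round(3))
E
```

```text
clock: 14.35
tool_pos: [0.6012, -0.1373, 0.0989]
eef_rot: [0.792, 0.61, 0.002, 0.002]
contact_force: [-6.6, 0.2, 25.7]
opening: 0.111
[ 0.60117996 -0.13730307  0.0988795 ] 9.805789370078354 [-6.57166512  0.15005092 25.68355193] [0.12336136 1.29259434 0.05683066]
[[ 0.255  0.967  0.005]
 [ 0.967 -0.255 -0.001]
 [ 0.     0.005 -1.   ]]
```

View pics/w11z.png

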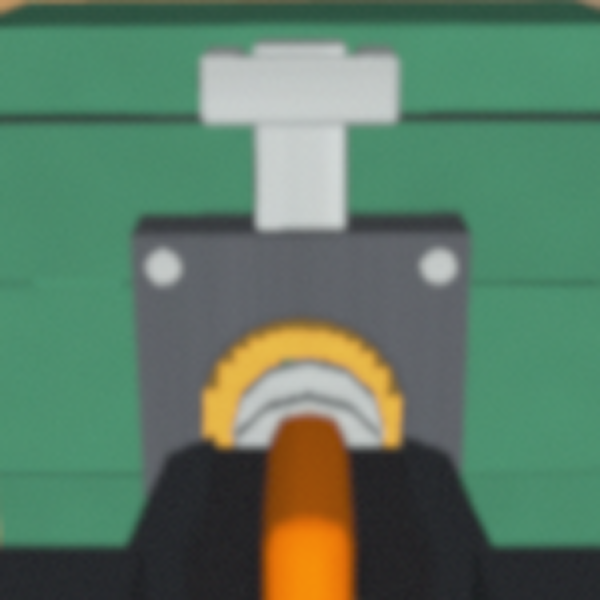

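```bash
python3 -m jog '[[0,-0.0008,-0.001,0,1],[0,0,0,0.015,1],[0,0,0,0.02,1],[0,0,0,0,1]]' 60
python3 - <<'E'
from plant import r
s=r.get_state();print(s["tool_pos"],s["opening"]*88,s["contact_force"],s["moment"],s["q"],s["eef_rot"])
E
```

```text
clock: 14.8
tool_pos: [0.6012, -0.1372, 0.099]
eef_rot: [0.855, 0.519, 0.003, 0.002]
contact_force: [-1.6, 0.6, 17.1]
opening: 0.107
[ 0.60124152 -0.13720907  0.09899052] 9.435512772936693 [-1.60072159  0.5769018  17.0680235 ] [0.01999708 0.40780267 0.10815647] [ 0.50013338  0.93427228 -0.65115365  1.69160628  0.76505262  0.78084229
  0.57158583] [0.85468147 0.51914278 0.00258749 0.00191278]
```

```bash
python3 -m jog '[[0,0,0,0.02,1],[0,0,0,0.02,1],[0,0,0,0.02,1],[0,0,0,0.02,1],[0,0,0,0,1]]' 60
python3 - <<'E'
from plant import r
import cv2
s=r.get_state();print(s["tool_pos"],s["opening"]*88,s["contact_force"],s["moment"],s["q"],s["eef_rot"])
im=r.snapshot("wrist")
cv2.imwrite("pics/w12z.png",cv2.resize(im[80:270,140:370,::-1],None,fx=3,fy=3,interpolation=2))
E
```

```text
clock: 15.3
tool_pos: [0.6018, -0.1373, 0.0989]
eef_rot: [0.957, 0.29, 0.003, 0.001]
contact_force: [-0.5, 0.9, 15.4]
opening: 0.108
[ 0.60175673 -0.13726619  0.09894291] 9.495162613473205 [-0.4820742   0.87381442 15.4381125 ] [-0.00907412  0.19040853  0.12463584] [ 0.43674751  0.9053944  -0.52554862  1.69455266  0.64685196  0.71403992
  0.16671117] [0.95690274 0.29038515 0.00340728 0.00141282]
```

View pics/w12z.png

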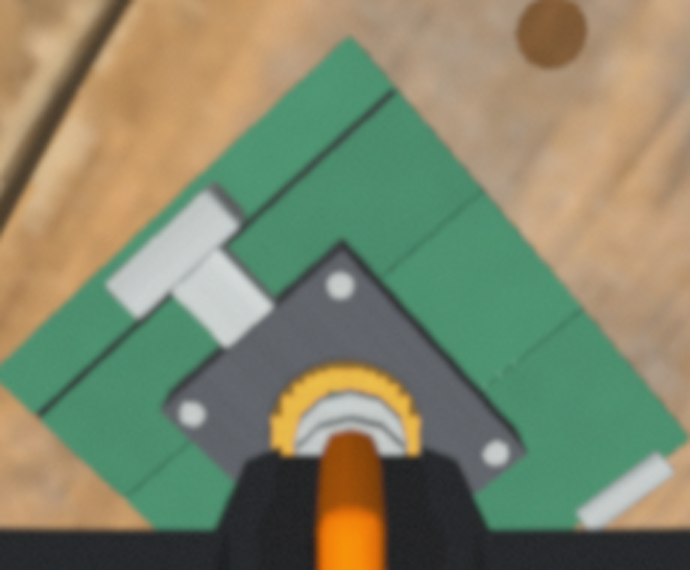

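```bash
python3 -m jog '[[0,0,0,0.02,1],[0,0,0,0.02,1],[0,0,0,0.02,1],[0,0,0,0.02,1],[0,0,0,0.02,1],[0,0,0,0.02,1],[0,0,0,0,1]]' 60
python3 - <<'E'
from plant import r
from h import *
s=r.get_state();print(s["tool_pos"],s["opening"]*88,s["contact_force"],s["moment"],s["q"])
R=Ro.from_quat(s["eef_rot"]).as_matrix();print("key yaw",np.degrees(np.arctan2(R[1,0],R[0,0]))-90)
E
```

```text
clock: 16.05
tool_pos: [0.6023, -0.1378, 0.099]
eef_rot: [0.997, -0.082, 0.004, 0.0]
contact_force: [-0.5, -0.3, 16.9]
opening: 0.105
[ 0.60233287 -0.13784827  0.09897602] 9.271236822967547 [-0.54474584 -0.28795474 16.85612864] [-0.16170011  0.05481926  0.07173639] [ 0.33210047  0.87416018 -0.32796243  1.69971813  0.43263567  0.63121092
 -0.4020816 ]
key yaw -99.42914228071054
```

```bash
python3 -m jog '[[0,0,0,0.015,1],[0,0,0,0.015,1],[0,0,0,0,1]]' 60
cat > m.py <<'E'
from plant import r
from h import *
s=r.get_state();print(s["clock"],s["tool_pos"],s["opening"]*88,s["contact_force"],s["moment"])
R=Ro.from_quat(s["eef_rot"]).as_matrix();y=np.degrees(np.arctan2(R[1,0],R[0,0]))-90;print("key yaw",y,"turned",-14.6-y)
E
python3 m.py
```

```text
clock: 16.35
tool_pos: [0.6019, -0.1378, 0.099]
eef_rot: [0.985, -0.175, 0.004, -0.0]
contact_force: [-2.0, -0.6, 17.1]
opening: 0.106
16.35 [ 0.60190834 -0.13777653  0.09896805] 9.370242634487315 [-2.03992206 -0.57801928 17.11858242] [0.01918255 0.326881   0.12571636]
key yaw -110.19199024430064 turned 95.59199024430065
```

```bash
python3 - <<'E'
from plant import r
import cv2
im=r.snapshot("wrist");cv2.imwrite("pics/w13.png",im[:,:,::-1])
cv2.imwrite("pics/w13z.png",cv2.resize(im[80:270,140:370,::-1],None,fx=3,fy=3,interpolation=2))
L=[]
for n,(x,y) in(("scene",(270,125)),("side",(265,110))):
    im=r.snapshot(n);cv2.imwrite(f"pics/{n}13.png",im[:,:,::-1]);L.append(cv2.resize(im[y:y+70,x:x+60,::-1],None,fx=6,fy=6,interpolation=2))
cv2.imwrite("pics/k13.png",cv2.hconcat(L))
E
```

```text
(no output)
```

View pics/w13z.png

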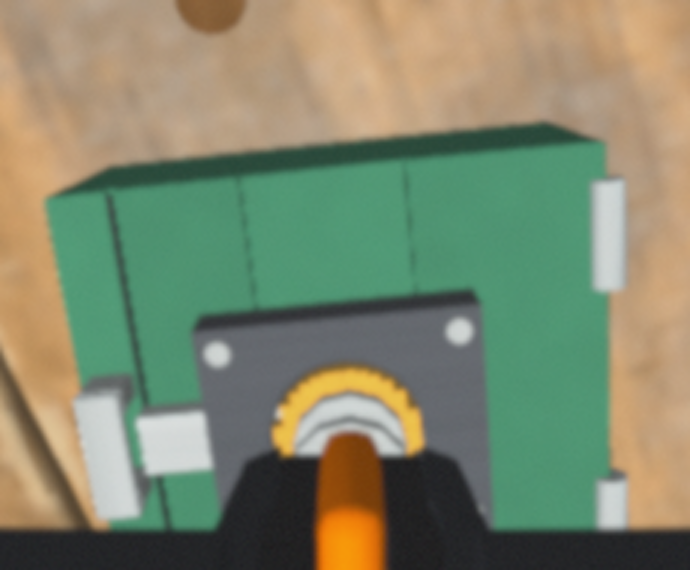

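View pics/k13.png

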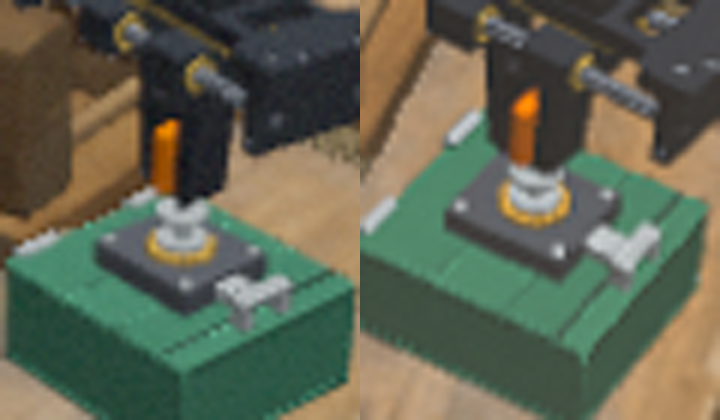

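```bash
python3 -m jog '[[0,0,0,0.01,1],[0,0,0,0.01,1],[0,0,0,0,1]]'; python3 m.py;  python3 -m jog '[[0,0,0,0.01,1],[0,0,0,0,1],[0,0,0,0,1]]'; python3 m.py
```

```text
clock: 16.8
tool_pos: [0.6017, -0.1378, 0.099]
eef_rot: [0.972, -0.236, 0.004, -0.0]
contact_force: [-1.3, -0.9, 17.7]
opening: 0.109
16.8 [ 0.60172408 -0.13775265  0.09897315] 9.61206771724354 [-1.31188051 -0.89797853 17.70256228] [-0.03627797  0.39008468  0.35756789]
key yaw -117.28048210979401 turned 102.68048210979401
clock: 17.1
tool_pos: [0.6018, -0.1378, 0.0989]
eef_rot: [0.964, -0.265, 0.004, -0.0]
contact_force: [-1.5, -0.3, 18.2]
opening: 0.105
17.1 [ 0.60184607 -0.13779273  0.09894976] 9.237767784168259 [-1.47644188 -0.28330181 18.18708489] [-0.11567443  0.34338704  0.76927871]
key yaw -120.71516460415684 turned 106.11516460415685
```

```bash
python3 -m jog '[[0,0,0,-0.005,1],[0,0,0,0,1],[0,0,0,0,1],[0,0,0,0,1],[0,0,0,0,1]]' 60; python3 m.py
python3 - <<'E'
from plant import r
import cv2
im=r.snapshot("wrist");cv2.imwrite("pics/w14.png",im[:,:,::-1])
cv2.imwrite("pics/w14z.png",cv2.resize(im[80:270,140:370,::-1],None,fx=3,fy=3,interpolation=2))
L=[]
for n,(x,y) in(("scene",(270,125)),("side",(265,110))):
    im=r.snapshot(n);cv2.imwrite(f"pics/{n}14.png",im[:,:,::-1]);L.append(cv2.resize(im[y:y+70,x:x+60,::-1],None,fx=6,fy=6,interpolation=2))
cv2.imwrite("pics/k14.png",cv2.hconcat(L))
E
python3 m.py
```

```text
clock: 17.6
tool_pos: [0.6018, -0.1378, 0.099]
eef_rot: [0.968, -0.25, 0.004, -0.0]
contact_force: [-2.1, -0.6, 18.4]
opening: 0.108
17.6 [ 0.60179113 -0.13780108  0.09895554] 9.517067653300325 [-2.10777657 -0.61102476 18.40130891] [-0.11102758  0.35398626  0.58092555]
key yaw -118.97349077283205 turned 104.37349077283206
17.75 [ 0.60179227 -0.13782998  0.0989416 ] 9.838467985543883 [-1.69390801  0.63418933 17.10570331] [-0.00514624  0.39021369  0.54857728]
key yaw -118.9699716736065 turned 104.3699716736065
```

View pics/w14z.png

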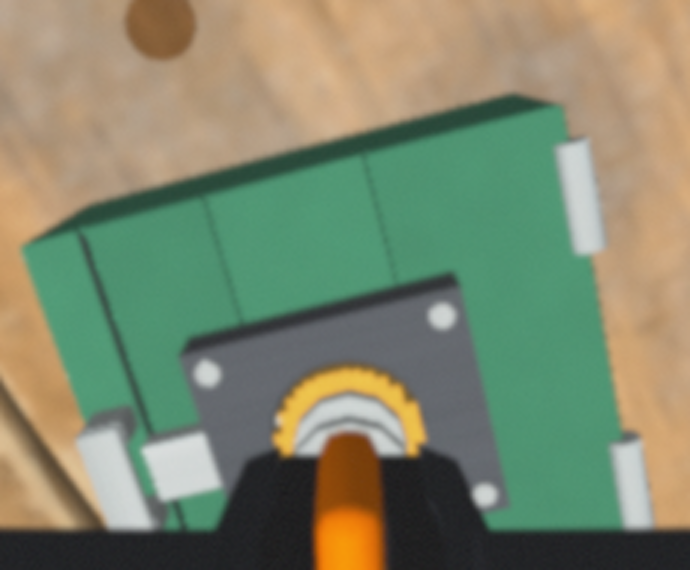

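View pics/k14.png

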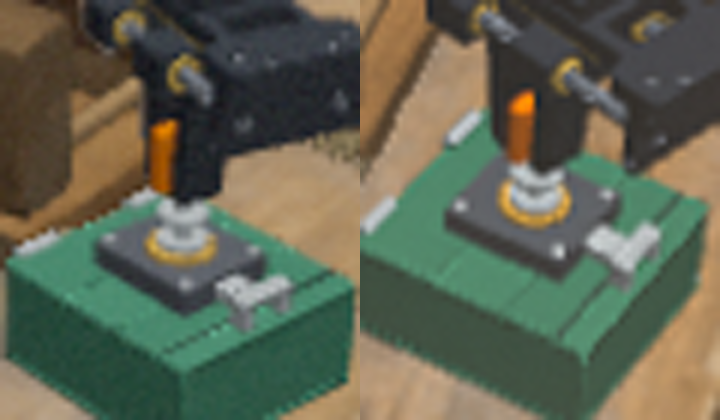

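```bash
python3 - <<'E'
from plant import r
print(r.finish_job())
E
python3 m.py
```

```text
the job is handed in; nothing more can be done
None
the job is handed in; nothing more can be done
```

The job is handed in, with the key home in the lock and held at the stop. The interface gives no verdict, so that rests on my own readings.

- **Rack:** I gripped the key by its head, lifted it 2 mm so the collars cleared the shelf, and drew it about 79 mm out through the front before raising it.
- **Lock:** I wiggled it down past the pins. The tool stopped at 0.0989 m, where I expected 0.099 m with the collar on the plug face. The force then rose from 12 to 26 N with almost no further travel.
- **Turn:** I turned it clockwise only after that. The gripper turned about 104°, which is the 90° turn plus the key's play and some give in the arm. Torque rose steeply from about 101° and held near 0.55 N·m, well above the 0.14 N·m spring, so the plug was on its stop. The bolt showed as drawn out of the staple.
- **At hand-in:** about 17 N pressing down, 60 N grip, clock 17.75 s of 51 s. I did not touch the chisel or the nail cup.

- **Disagreed:** the wrist camera put the key about 1 mm off the gripper's centre along the tool's y axis, while the two fixed cameras suggested the opposite side. I went with the wrist camera, and the blade entered without force.
- **Overshoot:** I briefly overturned to about 0.77 N·m at the stop and backed off slightly. The pictures show no slip of the key in the grip.
- **Not measured:** the plug angle itself; I inferred it from the torque and the bolt.

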